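Click the marking machine's wheel round to the pointer and stamp

TASK

Set up the bench marking machine and stamp the leather tag: with a fingertip, flick the lugs on the edge of the setting wheel so that it clicks round counter-clockwise (seen from above) until the red lug rests in the click stop in line with the yellow pointer, without running past it. Then press the black stamping knob fully down and let it rise. Only push and press: do not lift or shift the machine, do not press the stamping knob before the wheel is set, and leave everything else on the bench where it is.

Things in the scene. Friction and masses are not known exactly. Their poses are not given: they have to be found in the camera images.
- machine: Loose bench marking machine: heavy (2.5 to 4 kg) blue-grey metal base 160 mm (its x) by 275 mm (its y). Origin: middle of its underside, z up; yaw varies. The setting wheel lies flat over a 55 mm high block, axis vertical at its (0, 40) mm; the stamping knob is at (0, -100) mm, on a fixed arm 78 mm high. A fingertip may reach down round the wheel to 60 mm above the bench.
- wheel_center (a point): On the wheel's vertical axis, 74 mm above the bench, half-way up the lugs. Aluminium disc 80 mm across (top at 80 mm) with eight equal radial lugs, 45 degrees apart, standing out from its edge to a radius of 58 mm; each 10 mm thick, from 64 to 84 mm above the bench. The gap between two lugs is open above; 54 mm out from the axis it is 31 mm wide.
- red_lug (a point): Outer end of the one red lug (the other seven are dark grey), 58 mm from the wheel's axis, 74 mm above the bench.
- wheel (a joint): Turn of the wheel, rad: 0 with the red lug in line with the pointer, growing counter-clockwise seen from above. Click stops every 0.785 rad (45 degrees), also at 0: pushed more than half-way it snaps to the next stop and stays there, lugs in line with the pointer and every 45 degrees on. About 2 N on a lug turns it. Starts two to four clicks clockwise of the pointer (-1.57 to -3.14).
- pointer (a point): Tip of the fixed flat yellow triangle on the block, 61.5 mm from the wheel's axis on the machine's +y side, pointing at the axis; 58 mm above the bench.
- knob_top (a point): Middle of the flat top of the stamping knob, black, round, 36 mm across, 104 mm above the bench when up; the point moves with the knob.
- knob (a joint): Downward travel of the stamping knob in m: 0 up, 0.008 fully down against a stop. Sprung: about 2 N to start, 6 N fully down; it rises by itself when let go.
- shoe: Bystander, leave alone: finished dark red leather shoe on its last, 280 x 100 mm, 120 high. Origin: middle of its underside.
- tin: Bystander, leave alone: round flat brass-coloured polish tin, 72 mm across, 26 high. Origin: middle of its underside.
- spool: Bystander, leave alone: cream thread spool with a dark wooden top, 38 mm across, 42 high. Origin: middle of its underside.
- jar: Bystander, leave alone: amber jar with a white cap, 60 mm across, 85 high. Origin: middle of its underside.
- brush: Bystander, leave alone: wooden shoe brush lying on its bristles, 150 x 50 mm, 43 high. Origin: middle of its underside.
- dish: Bystander, leave alone: white ceramic tack dish, 80 mm across, 30 high. Origin: middle of its underside.

How it is judged:
By the outcome, as a careful person would: the job done as asked, in the order asked, and still so for the second after the job is handed in, with the robot touching nothing.
It also fails if it takes over 58 s, if anything falls off the work surface, if the arm or the gripper's body presses on something with over 40 N, if the wrist force passes 120 N, or if a joint passes its speed limit or range.

ROBOT

A 7-joint arm with a two-finger parallel gripper is mounted at the origin on the work surface. World frame = base frame: x ahead of the robot, y to its left, z up, the work surface at z = 0. Lengths are in m, angles in rad, forces in N, time in s.
With the tool pointing down it reaches from about 0.375 to 0.925 m from the base axis. Payload 3.1 kg.
Tool frame: the origin (TCP) lies between the finger pads; the fingertips stand 19 mm ahead of it and the grasp point (between the pads) is the TCP; z points along the fingers, y is the direction in which the jaws open and shut (so a half turn about z gives the same grasp; the last joint's range is limited). The gripper opens to 85 mm and grips with 20 to 120 N. Pads are 22 mm wide; open, the fingers measure 114 mm over their backs; the gripper's body (76 mm by 85 mm) begins 54 mm behind the grasp point. The pads swing forward as they close: fully open they stand 13 mm farther back than shut.
Start: joints at [-1.247, 0.383, 0.044, 1.598, -0.018, 1.161, -0.05], TCP at [0.266, 0.593, 0.25] pointing down, gripper open.
Joint ranges: [-2.61, 2.61], [-0.41, 2.15], [-1.48, 1.57], [0, 2.5], [-1.57, 4.71], [0.05, 1.97], [-2.85, 2.85]. Speed limits (rad/s): [2.79, 2.79, 3.14, 3.14, 3.14, 3.14, 3.14].

INTERFACE

Orientations are given as a unit quaternion [x, y, z, w].
In Python, from bench import move_ptp, movel, move_j, move_gripper, pause, inverse_kinematics, read_camera, camera_params, MotionError, sign_off, look_for, tip_of, read_time_s, read_qpos, read_joint_vel, read_effort, read_eef_pos, read_tcp_rot, read_ft_force, read_ft_torque, read_finger_gap gives the robot as it stands. Calls block until the motion is done:
- move_ptp(position, orientation): joint-space move of the TCP to a pose.
- movel(position, orientation=None, speed=0.15): straight line of the TCP; orientation=None keeps the orientation; speed is the mean speed in m/s.
- move_j(angles): joint-space move.
- move_gripper(opening, effort=None): finger opening in m; effort is the grip in N (None keeps the last); returns when the fingers have stopped.
- pause(seconds).
- inverse_kinematics(position, orientation): joint angles nearest the present ones, or None.
- read_camera(name): name is "scene" or "side" or "wrist"; returns the picture (384x512x3 uint8, red, green, blue); there is no depth.
- camera_params(name): a dict with "K" (3x3 intrinsics, pixels), "camera_from_world" (4x4, takes a point from world to camera coordinates). Camera axes: x right, y down, z forward; pixel columns grow to the right and rows downward; lengths in m; the calibration is good to about 2 mm. A picture is of the moment at which its call begins: read the wrist's pose just before it. camera_params takes no time and is no camera call; for the wrist camera it gives the pose at the moment of the call.
A pose or a line that the arm cannot do raises MotionError and nothing moves.
- sign_off(): hands the job in, once; it reports no verdict.
Trained networks look in the newest picture that a camera, given by its name, has taken for a name from the list of things; names that differ only in an ending like _2 or _b are one class to them, and where a whole thing is asked for, a point or a joint stands for the part that bears it (a point fixed in the world has none). Each returns a list of dicts, best first, with "confidence" (0 to 1); they miss things now and then, are a little off and sometimes report something else, mostly with a low value. They report only what shows in the picture. A call takes as long as a camera call.
- look_for(camera, name): "at" ([column, row] in pixels, amid what is visible of it).
- tip_of(camera, name): "at" ([column, row] in pixels: a listed point, or the origin of a listed thing).
Readings, each from a call of its own:
- read_time_s(): time.
- read_qpos(): joint angles.
- read_joint_vel(): joint speeds.
- read_effort(): joint torques, N m.
- read_eef_pos(): TCP position.
- read_tcp_rot(): TCP orientation.
- read_ft_force(): force on the tool from outside, world axes, zero at the start.
- read_ft_torque(): the same for the moment, N m.
- read_finger_gap(): finger opening in m.
Only numpy, scipy, OpenCV 4.12 (cv2) and the standard library are available. Lean on these libraries where they do the work, as an engineer would, in place of code of your own. Each camera call takes 0.05 s, during which the arm holds its last target.

## Working session

There is one attempt and no reset: what is moved stays moved. The work goes in short steps, each a Python script; the robot and the scene stay as the last script left them, time stands still between calls to the robot, and variables do not carry over. Pictures are saved under pics/ and viewed, and the job is handed in when it is done.

```bash
ls; mkdir -p pics; python3 - <<'E'
from bench import *
import cv2
print(read_time_s(), read_eef_pos(), read_tcp_rot(), read_finger_gap())
for c in ["scene","side","wrist"]:
    im=read_camera(c); cv2.imwrite(f"pics/a_{c}.png",im[:,:,::-1])
    p=camera_params(c); print(c,p["K"],p["camera_from_world"])
    for n in ["wheel_center","red_lug","pointer","knob_top","machine"]:
        print(n,[(d["at"],round(d["confidence"],2)) for d in tip_of(c,n)][:3])
print(read_time_s())
E
```

```text
pics
0.0 [0.26574196 0.5921702  0.24882759] [ 2.09311708e-01  9.77848004e-01 -1.35910641e-03 -2.05115727e-04] 0.08541575703029991
scene [[432.90601599   0.         257.79004165]
 [  0.         432.90601599 194.89445447]
 [  0.           0.           1.        ]] [[-0.66524767  0.74661756  0.00278462  0.33565287]
 [ 0.48771711  0.43738127 -0.75553269 -0.18613967]
 [-0.56531191 -0.50125825 -0.65510504  1.51134799]
 [ 0.          0.          0.          1.        ]]
wheel_center [([261.9, 209.4], 0.96)]
red_lug [([253.3, 224.8], 0.79)]
pointer [([281.2, 220.5], 0.58)]
knob_top [([212.8, 191.0], 0.68)]
machine [([245.3, 226.4], 0.64)]
side [[437.11356102   0.         250.19577367]
 [  0.         437.11356102 190.85164491]
 [  0.           0.           1.        ]] [[ 0.91959242 -0.39280441  0.00738011 -0.47442482]
 [-0.28667877 -0.68374999 -0.67104488  0.18647534]
 [ 0.26863554  0.61497207 -0.74138     1.42530276]
 [ 0.          0.          0.          1.        ]]
wheel_center [([253.8, 178.8], 0.78), ([231.3, 122.7], 0.63)]
red_lug [([264.0, 166.0], 0.7)]
pointer [([242.1, 166.9], 0.87)]
knob_top [([275.8, 193.9], 0.53)]
machine [([257.1, 195.9], 0.63)]
wrist [[342.60596315   0.         265.03461417]
 [  0.         342.60596315 190.6844696 ]
 [  0.           0.           1.        ]] [[ 4.09308734e-01  9.12395945e-01  1.59988679e-05 -6.49832922e-01]
 [ 8.77672908e-01 -3.93736470e-01  2.73243221e-01 -3.56633433e-02]
 [ 2.49312306e-01 -1.11826795e-01 -9.61944979e-01  3.77975294e-01]
 [ 0.00000000e+00  0.00000000e+00  0.00000000e+00  1.00000000e+00]]
wheel_center []
red_lug []
pointer []
knob_top []
machine []
0.9
```

View pics/a_scene.png

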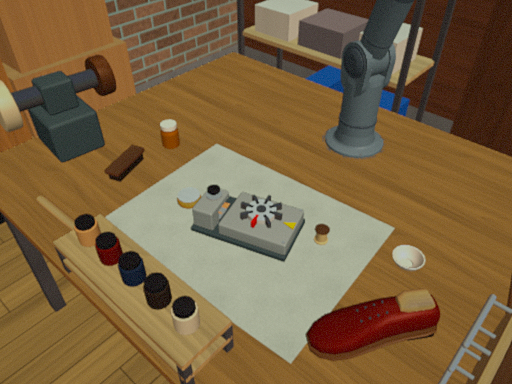

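View pics/a_side.png

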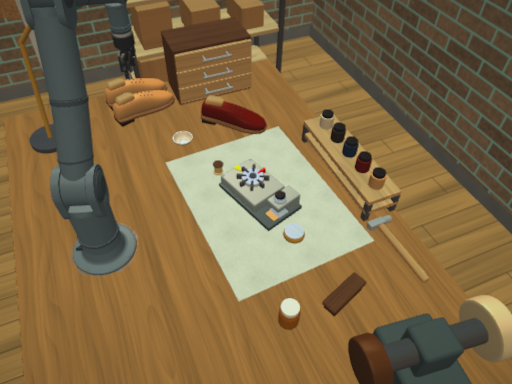

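```bash
cat > h.py <<'E'
from bench import *
import numpy as np, cv2
def ray(P,px,z):
    K=np.array(P["K"]);T=np.array(P["camera_from_world"])
    d=T[:3,:3].T@np.linalg.solve(K,[px[0],px[1],1]); c=-T[:3,:3].T@T[:3,3]
    return (c+d*(z-c[2])/d[2])[:2]
def proj(P,X):
    K=np.array(P["K"]);T=np.array(P["camera_from_world"])
    q=K@(T[:3,:3]@np.array(X)+T[:3,3]); return q[:2]/q[2]
E
python3 - <<'E'
from h import *
s=camera_params("scene");d=camera_params("side")
Z=dict(wheel_center=.074,red_lug=.074,pointer=.058,knob_top=.104,machine=0)
S=dict(wheel_center=(261.9,209.4),red_lug=(253.3,224.8),pointer=(281.2,220.5),knob_top=(212.8,191),machine=(245.3,226.4))
D=dict(wheel_center=(253.8,178.8),red_lug=(264,166),pointer=(242.1,166.9),knob_top=(275.8,193.9),machine=(257.1,195.9))
for k in Z: print(k,ray(s,S[k],Z[k]).round(4),ray(d,D[k],Z[k]).round(4))
E
```

```text
wheel_center [0.5364 0.0425] [0.5437 0.0341]
red_lug [0.5939 0.0641] [0.6032 0.0786]
pointer [0.5217 0.0969] [0.5344 0.1199]
knob_top [ 0.5939 -0.0806] [ 0.5716 -0.0838]
machine [0.5584 0.0018] [0.5497 0.0155]
```

```bash
cat >> h.py <<'E'
def quat(yaw):  # tool down, tool y at world angle yaw
    a=(yaw+np.pi/2)/2   # axis angle u: y dir = (sin2a, -cos2a)
    return [np.cos(a),np.sin(a),0.0,0.0]
E
python3 - <<'E'
from h import *
P=camera_params("wrist");T=np.array(P["camera_from_world"])
c=-T[:3,:3].T@T[:3,3]; print("cam",c,c-read_eef_pos(),"fwd",T[2,:3])
for yaw in np.radians(range(-180,180,30)):
    print(np.degrees(yaw).round(), None if (q:=inverse_kinematics([.54,.04,.30],quat(yaw))) is None else np.round(q,2))
E
```

```text
cam [0.20304593 0.62112524 0.37332707] [-0.06305185  0.0280752   0.12301925] fwd [ 0.24930036 -0.11185858 -0.96194438]
-180.0 [ 0.88  0.37 -1.23  1.76  0.36  1.27  2.7 ]
-150.0 [-1.28  0.4   1.41  1.84 -0.41  1.26 -2.37]
-120.0 [-1.28  0.4   1.41  1.84 -0.41  1.26 -1.85]
-90.0 [-0.83  0.15  0.76  1.83 -0.11  1.2  -1.61]
-60.0 [-0.78  0.15  0.7   1.83 -0.1   1.2  -1.1 ]
-30.0 [-0.76  0.15  0.68  1.83 -0.1   1.2  -0.58]
0.0 [-0.73  0.14  0.64  1.83 -0.09  1.2  -0.06]
30.0 [-0.69  0.14  0.59  1.83 -0.09  1.2   0.46]
60.0 [-0.65  0.14  0.55  1.82 -0.08  1.2   0.97]
90.0 [-0.61  0.14  0.51  1.82 -0.07  1.2   1.49]
120.0 [-0.57  0.14  0.46  1.82 -0.07  1.2   2.01]
150.0 [-0.53  0.13  0.41  1.82 -0.06  1.2   2.52]
```

```bash
python3 - <<'E'
from h import *
move_ptp([.58,.02,.32],quat(np.pi/2))
pause(.2)
P=camera_params("wrist"); im=read_camera("wrist"); cv2.imwrite("pics/b.png",cv2.resize(im[:,:,::-1],(800,600),interpolation=cv2.INTER_CUBIC))
Z=dict(wheel_center=.074,red_lug=.074,pointer=.058,knob_top=.104,machine=0,spool=0)
for n,z in Z.items():
    print(n,[(np.round(d["at"],1).tolist(),round(d["confidence"],2),ray(P,d["at"],z).round(4)) for d in tip_of("wrist",n)][:2])
import pickle;pickle.dump(P,open("Pb.pkl","wb")); np.save("b.npy",im)
print(read_time_s(),read_eef_pos())
E
```

```text
wheel_center [([286.9, 125.1], 0.69, array([0.5432, 0.0438]))]
red_lug [([302.3, 172.3], 0.57, array([0.5944, 0.0618]))]
pointer [([343.1, 106.1], 0.59, array([0.524 , 0.1058]))]
knob_top [([158.8, 170.4], 0.96, array([ 0.5859, -0.0868]))]
machine [([254.6, 129.0], 0.73, array([0.5546, 0.0073])), ([102.8, 154.6], 0.39, array([ 0.588, -0.191]))]
spool [([405.9, 53.4], 0.67, array([0.4641, 0.1904]))]
3.7917 [0.58000928 0.01999063 0.32001329]
```

View pics/b.png

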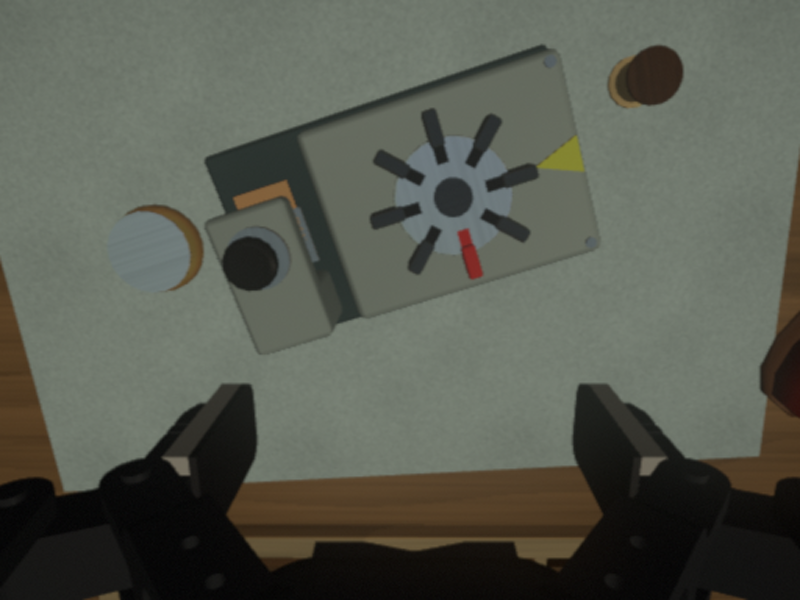

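```bash
cat > fit.py <<'E'
from h import *
import pickle
from scipy.optimize import least_squares
P=pickle.load(open("Pb.pkl","rb")); im=np.load("b.npy")
ends=[(430,110),(496,116),(375,154),(371,221),(412,271),(476,277),(529,237),(538,171)]
obs=[((0,.1015,.058),(538,167)),((0,-.1,.104),(249,263))]
def W(p,l): c,s=np.cos(p[2]),np.sin(p[2]); return [p[0]+c*l[0]-s*l[1],p[1]+s*l[0]+c*l[1],l[2]]
def pts(p):
    L=[proj(P,W(p,l)) for l,_ in obs]
    for k in range(8):
        a=np.pi/2+k*np.pi/4
        L.append(proj(P,W(p,(.058*np.cos(a),.04+.058*np.sin(a),.079))))
    return np.array(L)/.64
if __name__=="__main__":
    p=np.array([.555,.005,np.radians(18)])
    q=pts(p); idx=[int(np.argmin(np.linalg.norm(np.array(ends)-x,axis=1))) for x in q[2:]]
    tgt=np.array([o for _,o in obs]+[ends[i] for i in idx]); print(idx)
    r=least_squares(lambda p:(pts(p)-tgt).ravel(),p); p=r.x
    print(p[:2],np.degrees(p[2]),(pts(p)-tgt).round(1).tolist())
    print("center",W(p,(0,.04,0)),"knob",W(p,(0,-.1,.104)))
    pickle.dump(p,open("pose.pkl","wb"))
    v=cv2.resize(im[:,:,::-1],(800,600),interpolation=cv2.INTER_CUBIC)
    def line(A,col=(0,255,0)):
        a=np.array([proj(P,W(p,l))/.64 for l in A]).round().astype(int); cv2.polylines(v,[a],True,col,1,cv2.LINE_AA)
    line([(.08*i,.1375*j,0) for i,j in((1,1),(1,-1),(-1,-1),(-1,1))])
    t=np.linspace(0,6.28,40)
    line([(.04*np.cos(a),.04+.04*np.sin(a),.08) for a in t])
    line([(.018*np.cos(a),-.1+.018*np.sin(a),.104) for a in t])
    for k in range(8):
        a=np.pi/2+k*np.pi/4;e=np.array([np.cos(a),np.sin(a)]);n=np.array([-e[1],e[0]])*.005
        line([np.r_[np.array([0,.04])+r*e+s*n,.084] for r,s in((.03,1),(.058,1),(.058,-1),(.03,-1))],(255,255,0))
    cv2.imwrite("pics/b_fit.png",v)
E
python3 fit.py
```

```text
[7, 1, 0, 2, 3, 4, 5, 6]
[0.55502222 0.00886756] 16.979899221232667 [[-1.8, 0.8], [-1.1, 0.7], [0.0, -0.4], [1.7, -0.1], [-0.8, -1.2], [1.6, 0.2], [0.5, 0.5], [1.0, -0.2], [0.2, -0.1], [-1.4, -0.1]]
center [np.float64(0.5433407716021756), np.float64(0.047123848609588015), 0] knob [np.float64(0.5842258383897284), np.float64(-0.08677316895905446), 0.104]
```

View pics/b_fit.png

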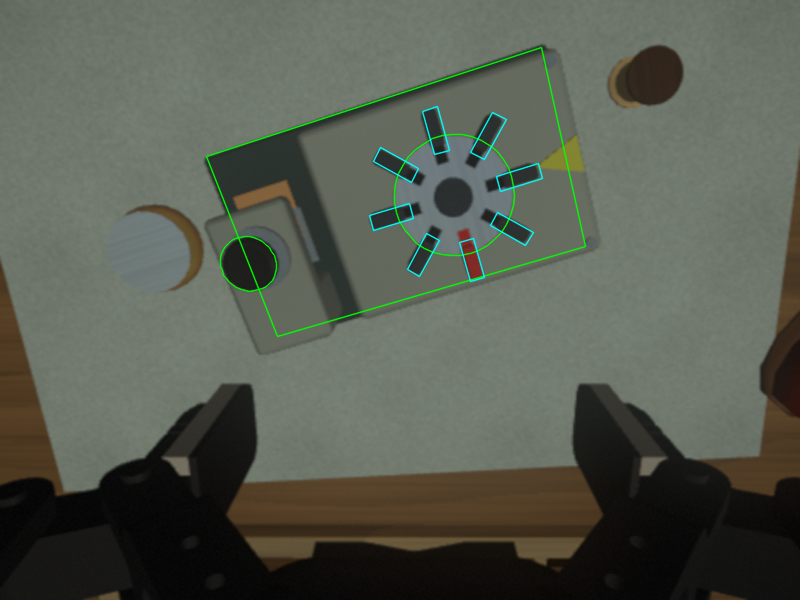

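```bash
cat > click.py <<'E'
from h import *
import pickle
p=pickle.load(open("pose.pkl","rb"))
C=np.array([p[0]-np.sin(p[2])*.04,p[1]+np.cos(p[2])*.04]); TH=p[2]
def pose(th,face,z,r=.056):
    u=np.array([np.cos(th),np.sin(th)]);n=np.array([-u[1],u[0]])
    g=.0427
    return np.r_[C+r*u+(face+g)*n,z].tolist(),quat(th+np.pi/2)
def click():
    f0=read_ft_force()
    movel(*pose(TH,-.013,.075),speed=.15)
    print("down",read_ft_force()-f0,read_finger_gap())
    for d,f in ((0,-.005),(7.5,-.005),(15,-.005),(22.5,-.005),(30,-.005),(37.5,-.005),(44.5,-.005)):
        movel(*pose(TH+np.radians(d),f,.075),speed=.05)
        print(d,(read_ft_force()-f0).round(1),round(read_time_s(),2))
    pause(.3); print("end",(read_ft_force()-f0).round(1))
    # back off slightly to mid gap and rise
    movel(*pose(TH+np.radians(44.5),-.009,.075),speed=.05)
    movel(*pose(TH+np.radians(44.5),-.009,.16),speed=.2)
def look(tag):
    P=camera_params("wrist"); im=read_camera("wrist")
    cv2.imwrite(f"pics/{tag}.png",im[:,:,::-1])
    im=read_camera("side"); cv2.imwrite(f"pics/{tag}_side.png",cv2.resize(im[100:260,170:350,::-1],None,fx=4,fy=3.7,interpolation=cv2.INTER_CUBIC))
    for n,z in dict(wheel_center=.074,red_lug=.074,pointer=.058).items():
        for c,PP in (("wrist",P),("side",camera_params("side"))):
            print(n,c,[(np.round(d["at"],1).tolist(),round(d["confidence"],2),ray(PP,d["at"],z).round(4)) for d in tip_of(c,n)][:1])
E
python3 - <<'E'
from click import *
print(C,np.degrees(TH),pose(TH,-.013,.16))
for d in (0,22,45):
  for z in (.075,.16):
    print(inverse_kinematics(*pose(TH+np.radians(d),-.005,z)))
move_ptp(*pose(TH,-.013,.16))
pause(.1); look("c"); print(read_time_s(),read_eef_pos())
E
```

```text
[0.54334077 0.04712385] 16.979899221232667 ([0.5882261037468446, 0.09188317119452828, 0.16], [np.float64(-0.14763592322425073), np.float64(0.9890417757474773), 0.0, 0.0])
[-0.55662279  0.51703359  0.39323982  1.87273417 -0.26636405  0.80318065
  1.84388659]
[-0.58994516  0.39677159  0.42944555  1.83117119 -0.19829292  0.95580359
  1.79226408]
[-0.55623212  0.47864865  0.34845647  1.92069917 -0.2255339   0.77994839
  2.1685137 ]
[-0.58604594  0.35402701  0.37896842  1.87830257 -0.15965681  0.93864301
  2.11741445]
[-0.53983794  0.43264051  0.30008818  1.98090134 -0.18214698  0.75351329
  2.52010289]
[-0.56993938  0.30285223  0.32955849  1.93750481 -0.12159677  0.92020276
  2.47204383]
wheel_center wrist []
wheel_center side [([254.7, 178.1], 0.67, array([0.548, 0.036]))]
red_lug wrist [([222.2, 200.2], 0.77, array([0.5967, 0.0629]))]
red_lug side []
pointer wrist [([315.5, 108.4], 0.88, array([0.5245, 0.1041]))]
pointer side [([243.6, 171.8], 0.55, array([0.5299, 0.0945]))]
5.025 [0.58844342 0.09181384 0.1604546 ]
```

View pics/c.png

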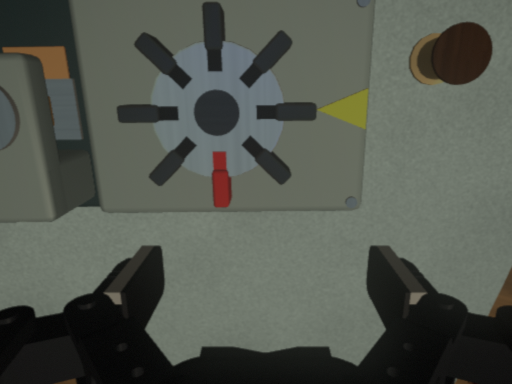

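View pics/c_side.png

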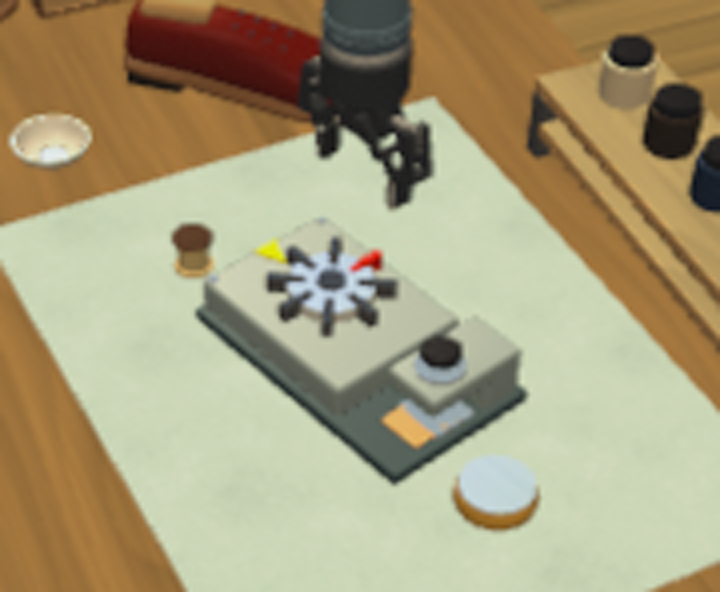

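The wrist view shows the wheel hub at (216,112), the red lug pointing down at (222,185) and the pointer at (330,110). The red lug is two clicks clockwise of the pointer. The tool is aligned with the lug and the model agrees to about 2 mm, so I'll make the first click.

```bash
python3 - <<'E'
from click import *
click()
move_ptp(*pose(TH,-.013,.16))
pause(.1); look("d"); print(read_time_s())
E
```

```text
down [-2.73907536e-01 -9.20236275e-01 -4.21241054e-04] 0.08559577219318149
0 [ 0.7 -0.7 -0.2] 6.05
7.5 [ 1.3 -1.1 -0.5] 6.38
15 [ 0.9 -2.2  0.9] 6.7
22.5 [-0.4 -0.   1.1] 7.03
30 [ 0.   0.1 -0. ] 7.35
37.5 [ 0.4 -0.6 -0.6] 7.67
44.5 [ 0.6 -0.6  0.2] 7.99
end [-0.1 -0.9  0.2]
wheel_center wrist [([210.8, 119.0], 0.77, array([0.5442, 0.045 ]))]
wheel_center side [([251.3, 177.4], 0.9, array([0.5383, 0.0438]))]
red_lug wrist [([281.6, 181.9], 0.85, array([0.5685, 0.0972]))]
red_lug side [([248.9, 163.4], 0.62, array([0.5581, 0.1121]))]
pointer wrist [([314.7, 115.1], 0.77, array([0.524 , 0.1059]))]
pointer side [([240.4, 168.8], 0.94, array([0.525 , 0.1132]))]
10.2917
```

View pics/d.png

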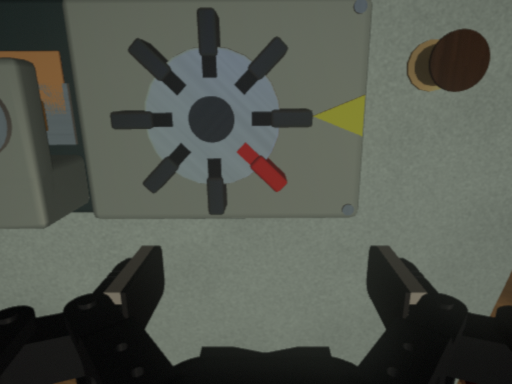

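The red lug has moved one click, to (270,170), and is one short of the pointer. The spool and machine shifted together in the image, so the camera moved and the machine did not. Now the second click.

```bash
python3 - <<'E'
from click import *
print(read_eef_pos(),pose(TH,-.013,.16))
click()
move_ptp(*pose(TH,-.013,.16))
pause(.2); look("e"); print(read_time_s(),read_eef_pos())
E
```

```text
[0.58819373 0.09195954 0.16017044] ([0.5882261037468446, 0.09188317119452828, 0.16], [np.float64(-0.14763592322425073), np.float64(0.9890417757474773), 0.0, 0.0])
down [-0.5057419   0.40426255 -1.05808117] 0.08556402176053252
0 [-0.6  0.2  0.1] 11.32
7.5 [ 0.5 -0.5  0.5] 11.64
15 [-0.3 -0.6 -0.7] 11.97
22.5 [-1.5 -0.5 -0.9] 12.29
30 [-0.5  0.2 -0.9] 12.62
37.5 [-0.6  0.1 -0.4] 12.94
44.5 [-0.4  0.2 -0.7] 13.26
end [-0.7  0.2  0.1]
wheel_center wrist [([209.4, 115.5], 0.86, array([0.5431, 0.0437]))]
wheel_center side [([252.6, 179.6], 0.85, array([0.5383, 0.0322]))]
red_lug wrist [([307.6, 114.9], 0.88, array([0.5256, 0.0995]))]
red_lug side [([239.8, 166.5], 0.61, array([0.5215, 0.11  ]))]
pointer wrist [([316.4, 115.1], 0.58, array([0.5243, 0.1071]))]
pointer side [([237.9, 168.9], 0.86, array([0.5164, 0.1163]))]
15.6583 [0.58823068 0.09189813 0.16011683]
```

View pics/e.png

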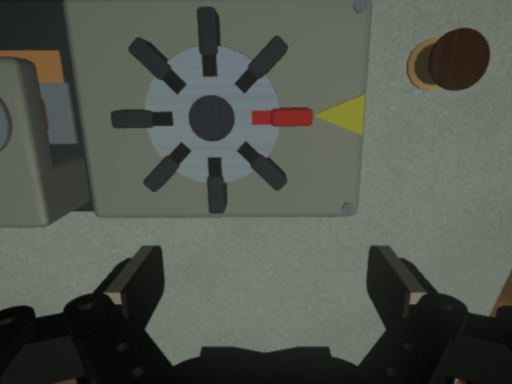

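View pics/e_side.png

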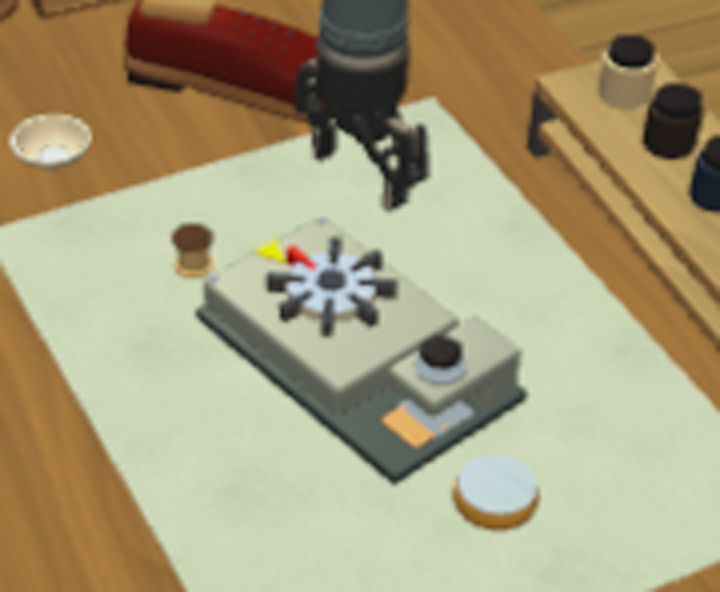

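The red lug (252–312, 117) is now in line with the pointer tip at (316,116), and the machine is unmoved in the side view. Next is the knob press, guided by force.

```bash
python3 - <<'E'
from click import *
q=quat(TH+np.pi/2); k=[.5848,-.0868]
movel([.5882,.0919,.20],speed=.2)
move_gripper(0.0)
move_ptp(k+[.17],q); pause(.4)
print("gap",read_finger_gap(),read_eef_pos())
f0=read_ft_force(); print(f0)
movel(k+[.128],q,speed=.08); pause(.2)
z=.128; done=False
while z>.1085:
    z-=.0015; movel(k+[z],q,speed=.03); pause(.12)
    f=np.mean([read_ft_force() for _ in range(4)],axis=0)-f0
    print(round(z,4),read_eef_pos().round(4),f.round(1),round(read_time_s(),2))
    if f[2]>11: break
pause(.3); f=read_ft_force()-f0; print("hold",f.round(1),read_eef_pos().round(4))
im=read_camera("side"); cv2.imwrite("pics/f_side.png",cv2.resize(im[100:260,170:350,::-1],None,fx=4,fy=3.7,interpolation=cv2.INTER_CUBIC))
E
```

```text
gap -0.00020993706265527232 [ 0.58508074 -0.08563713  0.17009908]
[-0.48760576  0.47727074  0.20688793]
0.1265 [ 0.5848 -0.0868  0.1266] [ 0.2 -0.3 -1. ] 19.17
0.125 [ 0.5848 -0.0868  0.125 ] [ 0.8 -0.5 -0.9] 19.53
0.1235 [ 0.5848 -0.0868  0.1235] [-0.   0.4 -0.9] 19.9
0.122 [ 0.585  -0.0869  0.1223] [-0.5  0.2  1.8] 20.27
0.1205 [ 0.585  -0.0869  0.1207] [-0.1  0.2  2.1] 20.63
0.119 [ 0.585  -0.0868  0.1192] [ 0.8 -0.   3.4] 21.0
0.1175 [ 0.585  -0.0868  0.1177] [-0.2  0.3  4.1] 21.37
0.116 [ 0.585  -0.0868  0.1163] [ 0.1 -0.7  4.9] 21.73
0.1145 [ 0.585  -0.0868  0.1151] [0.  0.3 7.4] 22.1
0.113 [ 0.5851 -0.0869  0.1151] [-3.9  0.3 13.8] 22.47
hold [-3.5  0.1 14.3] [ 0.5851 -0.0869  0.1151]
```

View pics/f_side.png

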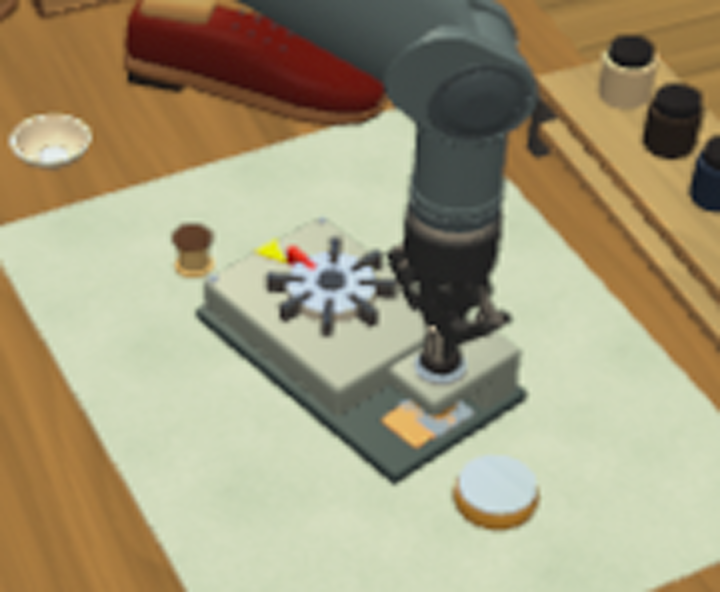

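The knob is against its stop: travel halted at z = 0.1151 while the force jumped to 14 N. The side view shows the fingertips on the knob and the red lug still at the pointer. I'll release and check.

```bash
python3 - <<'E'
from click import *
q=quat(TH+np.pi/2)
movel([.5848,-.0868,.135],q,speed=.04)
movel([.5848,-.0868,.30],q,speed=.2)
move_ptp([.58,.02,.32],quat(np.pi/2)); pause(.4)
P=camera_params("wrist"); im=read_camera("wrist"); cv2.imwrite("pics/g.png",cv2.resize(im[:,:,::-1],(800,600),interpolation=cv2.INTER_CUBIC))
for n,z in dict(wheel_center=.074,red_lug=.074,pointer=.058,knob_top=.104,machine=0).items():
    print(n,[(np.round(d["at"],1).tolist(),round(d["confidence"],2),ray(P,d["at"],z).round(4)) for d in tip_of("wrist",n)][:1])
read=read_camera("side"); cv2.imwrite("pics/g_side.png",cv2.resize(read[100:260,170:350,::-1],None,fx=4,fy=3.7,interpolation=cv2.INTER_CUBIC))
print(read_ft_force(),read_time_s())
E
```

```text
wheel_center [([291.1, 123.9], 0.96, array([0.542 , 0.0463]))]
red_lug [([343.4, 107.5], 0.77, array([0.5252, 0.1007]))]
pointer [([344.5, 106.4], 0.81, array([0.5246, 0.1054]))]
knob_top [([160.0, 169.8], 0.58, array([ 0.5849, -0.0876]))]
machine [([256.8, 130.8], 0.71, array([0.5568, 0.008 ]))]
[-0.66128321  0.47703701 -0.00984829] 25.7833
```

View pics/g.png

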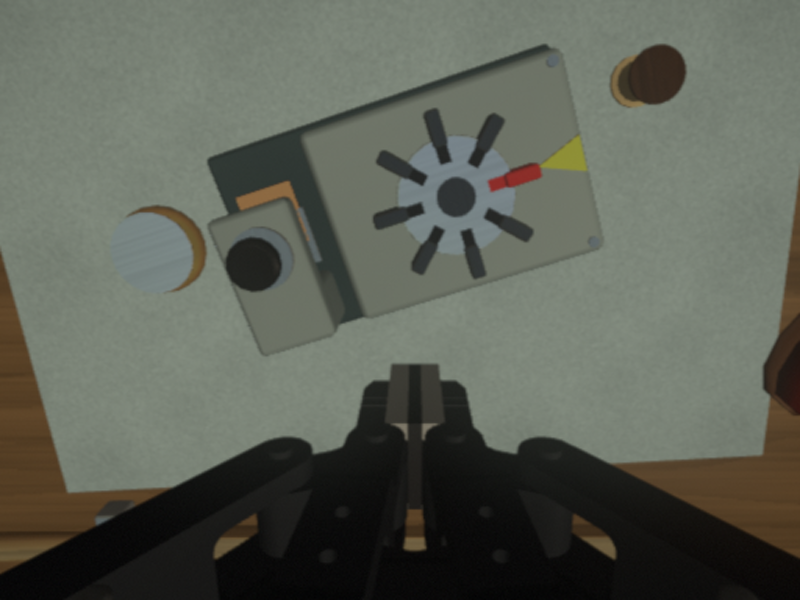

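View pics/g_side.png

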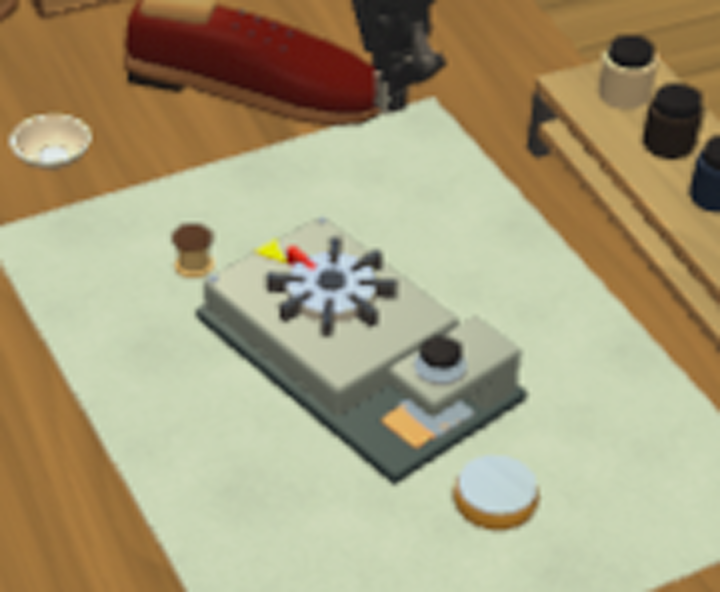

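The red lug ends at (541,170), against the pointer tip at (541,165), and the knob is back up at (254,263). The machine, tin and spool sit where they were in the earlier views.

```bash
python3 -c "
from bench import *
sign_off(); print(read_time_s())"
```

```text
the job is handed in; nothing more can be done
the job is handed in; nothing more can be done
```

The wheel is set, the tag is stamped, and the job was handed in at about 26 s of the 58 s allowed.

- **Wheel:** I flicked it round counter-clockwise two clicks with the inner face of one finger of the open gripper, and checked the picture after each click. The red lug now rests in line with the yellow pointer and did not run past it.
- **Knob:** I pressed it with the closed fingertips, only after the wheel was set. It went down about 8 mm and stopped, with the force rising from about 7 N to 14 N. When I let go it rose; in the last side view it looks as it did before the press.
- **Last checks:** The machine shows no shift in the side view. The tin and spool are where they were, and the shoe and dish look the same as far as the pictures show them. I did not look at the jar and brush again at the end, but the arm did not work near them. The robot was touching nothing at hand-in.
- **Disagreements:** The side-camera network's points were up to about 15 mm off the wrist-camera fit, so I relied on the wrist fit, which agreed with the given sizes to about 2 mm. The wrist picture also shifted a few pixels between clicks. The spool shifted with the machine, so the camera had moved and not the machine.

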